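# Push the butter tub and the tin home along the ledge

## Robot

A 6-joint arm with a two-finger parallel gripper is mounted at the origin on the work surface. World frame = base frame: x ahead of the robot, y to its left, z up, the work surface at z = 0. Lengths are in m, angles in rad, forces in N, time in s.
With the tool pointing down it reaches from about 0.35 to 0.85 m from the base axis. Payload 8.1 kg.
Tool frame: the origin (TCP) lies at the very end of the fingers, on their centre line; the grasp point (between the pads) lies 19 mm behind it; z points along the fingers, y is the line along which they close (so a half turn about z gives the same grasp; the last joint's range is limited). The gripper opens to 93 mm and grips with 3 to 60 N. Pads are 15 mm wide; open, the fingers measure 128 mm over their backs; the gripper's body (75 mm by 188 mm) begins 65 mm behind the grasp point.
Start: joints at [-1.205, 0.13, 1.488, -0, 1.523, -0.085], TCP at [0.261, -0.54, 0.219] pointing down, gripper open.
Joint ranges: [-2.96, 2.96], [-0.89, 2.26], [0.02, 2.5], [-1.34, 4.48], [0, 2.73], [-2.66, 2.66]. Speed limits (rad/s): [2.39, 2.39, 2.79, 3.14, 3.14, 3.14].

## Interface

Orientations are given as a rotation vector (axis times angle).
In Python, from plant import robot, imaging gives the robot as it stands.
- The arm moves only by the tool jog_arm, never from a script. Its argument "rows" is a list of rows, each a list of 2 entries, a list of its own where there are three numbers: the shift along the tool's x, y, z each as a share of 0.2 m, from -1 to 1, then the turn, a rotation vector about the tool's x, y, z each as a share of pi/2 rad, from -1 to 1. A call has 1 to 5 rows; each row is the pose to reach, as a shift and turn from the pose commanded when the call began, along the tool's axes at that moment; what a row does not reach only later rows make up. A row lasts 1/10 s, in which the tool goes at most 50 mm and 8.59 degrees, less where a joint would pass 70% of its speed; a pose out of reach is approached as far as the arm can. A call with a number of a shift or a turn outside -1 to 1 is refused whole. A call with a gripper value outside its range is refused whole. "hand" is the closure, from -1 (fully open) to 1 (shut), set as the call begins (left out, the last holds). The fingers move at their own pace and stop on an object; "squeeze" is the grip in N (left out, the last holds). Time passes only in rows, so rows that repeat a pose let the fingers close. It gives the time, the measured TCP pose, the force, the opening and the grip force at its end, in the units of the state.
- robot.read_state(): the state, without advancing time (a new reading comes with each control period).
- imaging.read_camera(name): name is "side" or "top"; returns a dict with "frame" (420x560x3 uint8, red, green, blue), "vertical_fov" (degrees; the focal length in pixels is half the picture's height over the tangent of half this angle, whatever the lens; pixels are square), "cx", "cy" (the principal point, pixels), "R" (3x3) and "t" (3): a world point X has camera coordinates R X + t. Camera axes: x right, y down, z forward; pixel columns grow to the right and rows downward; lengths in m; the calibration is good to about 2 mm. A picture is of the moment at which its call begins. There is no depth.
- robot.close_job(): hands the job in; it is judged then, once.
The state is a dict: "t": time; "q": joint angles; "dq": joint speeds; "joint_torque": joint torques, N m; "tool_pos": TCP position; "orientation": TCP orientation; "force": force on the tool from outside, world axes, zero at the start; "wrist_torque": the same for the moment, N m; "opening": finger opening in m; "gripper_force": force on a finger pad.
Only numpy, scipy, OpenCV 4.12 (cv2) and the standard library are available. Lean on these libraries where they do the work, as an engineer would, in place of code of your own. Each camera call takes 0.05 s, during which the arm holds its last target. There are 200 camera calls.

## Task

Tidy the worktop after breakfast with the fingertips, by pushing only and lifting nothing: push the white rectangular butter tub into the corner of the L-shaped wooden ledge, so that one long side lies flush against the long back board and one short side touches the end stop, and push the low round steel tin until it rests against both the back board and the free end of the tub. Leave everything else standing where it is, and finish with both pushed home.

Things in the scene. Friction and masses are not known exactly. Their poses are not given: they have to be found in the camera images.
- ledge: L-shaped ledge of dark wood fixed to the worktop, 40 mm tall, 18 mm thick. Origin on the worktop at the L's inner corner. In its frame the back board's inner face is the plane x = 0, from y = 0 to -300 mm; the end stop's inner face is the plane y = 0, from x = 0 to -130 mm. Things belong on its side x < 0, y < 0. Yaw varies by about 0.1 rad
- tub: closed white plastic butter tub with a flat grey lid, a rectangular box 100 mm (its x) by 150 mm (its y, the long sides) by 63 mm tall, about 0.22 to 0.41 kg, loose and slides on the worktop. Origin at the centre of its underside, z up
- tin: low round steel tin with a flat lid, 95 mm in diameter, 69 mm tall, about 0.22 to 0.42 kg, loose and slides on the worktop. Origin at the centre of its underside, z up
- mug: white mug, 80 mm wide, 90 mm tall, a bystander; origin at the centre of its underside, loose
- eggcup: white egg cup, 48 mm wide, 60 mm tall, a bystander; origin at the centre of its underside, loose
- jam: small jam jar, 62 mm wide, 68 mm tall, a bystander; origin at the centre of its underside, loose
- honey: honey jar, 66 mm wide, 90 mm tall, a bystander behind the ledge; origin at the centre of its underside, loose
- mill: turned wooden pepper mill, 52 mm wide, 152 mm tall, a bystander behind the ledge; origin at the centre of its underside, loose
- spoon: wooden spoon lying flat, about 200 mm long, handle towards its own -x, a bystander; origin at mid-length underneath, loose
- bowl: blue bowl, 130 mm wide, 50 mm tall, a bystander; origin at the centre of its underside, loose
There are look-alikes about, which are no part of the job. Leave any green, orange or red look-alike of the tub alone.

How it is judged:
By the outcome, as a careful person would: the job done as asked, in the order asked, and still so for the second after the job is handed in, with the robot touching nothing.
It also fails if it takes over 64 s, if anything falls off the work surface, if the arm or the gripper's body presses on something with over 40 N, if the wrist force passes 120 N, or if a joint passes its speed limit or range.

## Working session

There is one attempt and no reset: what is moved stays moved. The work goes in short steps, Python scripts to look and compute and a tool call to move; the robot and the scene stay as the last step left them, time stands still between calls to the robot, and variables do not carry over. Pictures are saved under pics/ and viewed, at most 11 in all, crops included, and the job is handed in when it is done.

Besides the shell and the picture viewer there is one more tool, called after "Request:" as a command line: name --argument value ..., lists and objects as JSON in quotes. jog_arm: Moves the arm, as the interface text tells. Its arguments: {"type":"object","properties":{"rows":{"type":"array"},"hand":{"type":"number"},"squeeze":{"type":"number"}},"required":["rows"]}

```bash
ls; mkdir -p pics; python3 - <<'E'
from plant import robot, imaging
import cv2,pickle
for n in("top","side"):
    c=imaging.read_camera(n); cv2.imwrite(f"pics/{n}0.png",c["frame"][:,:,::-1]); pickle.dump(c,open(f"{n}0.pkl","wb"))
    print(n,c["vertical_fov"],c["cx"],c["cy"],c["R"],c["t"])
s=robot.read_state();print(s)
E
```

```text
pics
top 56.7904893921057 277.61810853537406 212.95680171216026 [[-0.02137216 -0.99976819  0.00260543]
 [-0.98993867  0.02079729 -0.13996038]
 [ 0.13987375 -0.00557047 -0.99015368]] [-0.0559065   0.54835604  0.96416221]
side 48.16633716914108 280.6089054527862 209.77962551550698 [[-0.78259696 -0.62217083 -0.02110585]
 [-0.4206623   0.55351327 -0.71879503]
 [ 0.45889567 -0.55364837 -0.69490161]] [0.39902349 0.25943155 1.09271268]
{'t': 0.1, 'q': array([-1.20539060e+00,  1.31095822e-01,  1.48915423e+00,  2.43864918e-05,
        1.52298157e+00, -8.53780663e-02]), 'dq': array([-0.00034694, -0.00095617, -0.00466349,  0.00093983, -0.00019963,
       -0.00030254]), 'joint_torque': array([ 1.52264900e-03, -5.61339819e+01, -4.93095231e+01,  7.71127618e-02,
        2.91838101e-02, -4.72834188e-05]), 'tool_pos': array([ 0.26126357, -0.53957517,  0.21769512]), 'orientation': array([-3.06054630e+00, -7.01744112e-01,  3.21233602e-04]), 'force': array([-0.31323985,  0.97668721, -0.16007536]), 'wrist_torque': array([-0.01497506, -0.00737761, -0.0296018 ]), 'gripper_force': 0.0, 'opening': 0.09297013057935843}
```

View pics/top0.png

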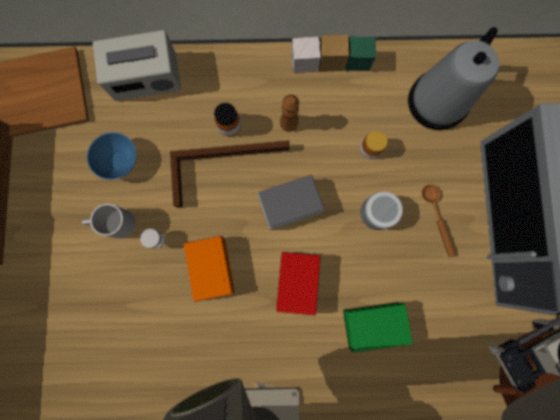

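View pics/side0.png

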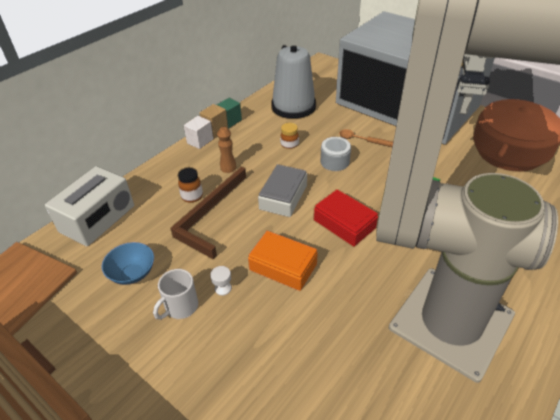

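The top view shows the tub at about (291,202) with its grey lid, and the tin at about (382,211). The ledge's inner corner is near (181,158); its board runs right to (288,148) and its stop runs down to (178,205). The egg cup is at (151,239). The side view agrees, and the red and orange tubs are look-alikes in front of the ledge.

```bash
cat > h.py <<'E'
import numpy as np, cv2
def ray(c,px,z):
    f=c["frame"].shape[0]/2/np.tan(np.radians(c["vertical_fov"])/2)
    px=np.atleast_2d(px).astype(float)
    d=np.c_[(px[:,0]-c["cx"])/f,(px[:,1]-c["cy"])/f,np.ones(len(px))]@c["R"]
    o=-c["R"].T@c["t"]
    return (o+d*((z-o[2])/d[:,2])[:,None])[:,:2]
def proj(c,X):
    f=c["frame"].shape[0]/2/np.tan(np.radians(c["vertical_fov"])/2)
    p=np.atleast_2d(X)@c["R"].T+c["t"]; return p[:,:2]/p[:,2:]*f+[c["cx"],c["cy"]]
E
python3 - <<'E'
import pickle,cv2,numpy as np
from h import *
c=pickle.load(open("top0.pkl","rb")); print(c.keys())
im=cv2.cvtColor(c["frame"],cv2.COLOR_RGB2BGR)
crop=im[130:260,150:430]
cv2.imwrite("pics/crop0.png",cv2.resize(crop,(784,364),interpolation=cv2.INTER_CUBIC))
hsv=cv2.cvtColor(im,cv2.COLOR_BGR2HSV)
for p in[(291,202),(265,210),(382,211),(368,211),(382,226),(230,152),(178,190),(230,180),(285,226)]: print(p,hsv[p[1],p[0]])
E
```

```text
dict_keys(['frame', 'vertical_fov', 'cx', 'cy', 'R', 't'])
(291, 202) [150  11  91]
(265, 210) [15  5 97]
(382, 211) [ 90   6 128]
(368, 211) [ 45   3 175]
(382, 226) [ 45   3 151]
(230, 152) [ 12 182  42]
(178, 190) [ 12 210  51]
(230, 180) [ 19 133 140]
(285, 226) [ 17 101  86]
```

View pics/crop0.png

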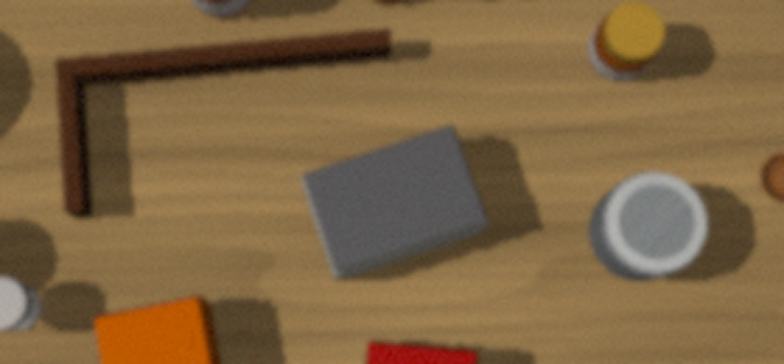

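```bash
cat > m.py <<'E'
import numpy as np, cv2
from h import *
def tub(c,z=.063,roi=(130,260,150,345)):
    hsv=cv2.cvtColor(c["frame"],cv2.COLOR_RGB2HSV)
    m=((hsv[...,1]<45)&(hsv[...,2]>60)).astype(np.uint8); k=np.zeros_like(m); k[roi[0]:roi[1],roi[2]:roi[3]]=1
    cs,_=cv2.findContours(m*k,cv2.RETR_EXTERNAL,cv2.CHAIN_APPROX_NONE); q=max(cs,key=cv2.contourArea)[:,0]
    P=ray(c,q,z); r=cv2.minAreaRect((P*1000).astype(np.float32)); b=cv2.boxPoints(r)
    return r,b
def tin(c,z=.069,roi=(130,260,345,430)):
    hsv=cv2.cvtColor(c["frame"],cv2.COLOR_RGB2HSV)
    m=((hsv[...,1]<40)&(hsv[...,2]>100)).astype(np.uint8); k=np.zeros_like(m); k[roi[0]:roi[1],roi[2]:roi[3]]=1
    cs,_=cv2.findContours(m*k,cv2.RETR_EXTERNAL,cv2.CHAIN_APPROX_NONE); q=max(cs,key=cv2.contourArea)[:,0]
    return cv2.minEnclosingCircle((ray(c,q,z)*1000).astype(np.float32)), q.min(0),q.max(0)
E
python3 - <<'E'
import pickle
from m import *
c=pickle.load(open("top0.pkl","rb"))
print("cam",-c["R"].T@c["t"])
print("tub",*tub(c)); print("tin",*tin(c))
g=cv2.cvtColor(c["frame"],cv2.COLOR_RGB2HSV)
for u in(200,230,260,280): print(u,[tuple(int(v) for v in g[r,u]) [2] for r in range(136,172)])
for r in(170,185,198): print(r,[int(g[r,u,2]) for u in range(165,195)])
print("end",[int(g[146,u,2]) for u in range(280,300)],[int(g[r,178,2]) for r in range(198,214)])
for n,p,z in(("egg",(150,238),.06),("orangeTL",(184,243),.063),("orangeTR",(222,236),.063),("orangeBR",(232,296),.063),("redTL",(282,253),.063),("redTR",(321,254),.063),("redBL",(276,313),.063),("mug",(108,221),.09),("honey?",(226,112),.09),("mill",(290,100),.152),("spoon",(432,193),.01),("jam",(375,142),.068)): print(n,ray(c,p,z).round(3))
E
```

```text
cam [ 0.40678302 -0.06192702  1.03156254]
tub ((571.6160278320312, -100.74188232421875), (98.42865753173828, 145.4790802001953), 17.3104248046875) [[ 502.9872    -45.940613]
 [ 546.27435  -184.83044 ]
 [ 640.2449   -155.54315 ]
 [ 596.9577    -16.65332 ]]
tin ((547.0650024414062, -331.9767150878906), 48.0141716003418) [365 192] [402 228]
200 [138, 138, 141, 140, 145, 140, 141, 141, 144, 140, 140, 126, 111, 86, 76, 68, 71, 68, 57, 41, 35, 39, 52, 80, 110, 123, 128, 133, 140, 140, 139, 143, 144, 148, 145, 145]
230 [88, 110, 130, 137, 139, 142, 139, 142, 135, 114, 91, 81, 74, 72, 65, 55, 42, 30, 37, 53, 81, 109, 126, 133, 133, 131, 136, 138, 140, 138, 138, 142, 143, 145, 143, 137]
260 [135, 138, 140, 140, 144, 135, 124, 98, 79, 78, 68, 66, 61, 41, 36, 29, 48, 78, 112, 128, 135, 136, 139, 136, 134, 135, 135, 136, 138, 134, 140, 144, 146, 150, 146, 147]
280 [142, 141, 145, 139, 123, 94, 83, 76, 74, 72, 65, 51, 38, 28, 39, 63, 88, 112, 126, 133, 135, 138, 137, 141, 138, 141, 136, 135, 135, 139, 141, 142, 147, 148, 152, 155]
170 [144, 144, 149, 147, 142, 120, 97, 78, 77, 72, 67, 61, 43, 25, 28, 53, 74, 87, 91, 87, 86, 90, 85, 89, 89, 90, 88, 91, 91, 107]
185 [142, 142, 141, 140, 137, 129, 115, 94, 77, 77, 76, 72, 66, 48, 29, 31, 47, 66, 75, 77, 77, 77, 76, 75, 76, 77, 75, 79, 76, 79]
198 [155, 154, 155, 157, 156, 153, 145, 122, 92, 78, 71, 74, 72, 62, 46, 34, 38, 64, 79, 94, 93, 95, 95, 90, 94, 98, 97, 94, 97, 96]
end [65, 66, 63, 61, 62, 57, 59, 54, 59, 69, 89, 91, 90, 92, 92, 91, 91, 90, 89, 89] [62, 64, 63, 67, 65, 66, 61, 52, 51, 76, 115, 135, 143, 142, 142, 139]
egg [[0.487 0.253]]
orangeTL [[0.473 0.167]]
orangeTR [[0.488 0.073]]
orangeBR [[0.341 0.048]]
redTL [[ 0.443 -0.076]]
redTR [[ 0.438 -0.173]]
redBL [[ 0.298 -0.058]]
mug [[0.529 0.347]]
honey? [[0.802 0.058]]
mill [[ 0.802 -0.102]]
spoon [[ 0.596 -0.482]]
jam [[ 0.722 -0.322]]
```

```bash
python3 - <<'E'
import pickle
from m import *
c=pickle.load(open("top0.pkl","rb"))
U=[200,230,260,280];R=[170,185,198]
def fit(P,ax):
    k=np.polyfit(P[:,1-ax],P[:,ax],1); return k
for n,v,z in(("back outer",[148.2,145.2,142.7,140.5],.04),("back inner top",[154.5,151.7,148.8,147.2],.04),("back inner bot",[158.8,155.8,152.8,151.1],0)):
    P=ray(c,np.c_[U,v],z); k=fit(P,0); print(n,P.round(4).tolist(),"slope",k[0],"x at y=0.1,0,-.1",np.polyval(k,[.1,0,-.1]).round(4))
for n,u,z in(("stop outer",[170.4,171.2,172.3],.04),("stop inner top",[176.9,178,179],.04),("stop inner bot",[180,181,182],0)):
    P=ray(c,np.c_[u,R],z); k=fit(P,1); print(n,P.round(4).tolist(),"slope",k[0],"y at x=.55,.65",np.polyval(k,[.55,.65]).round(4))
print("ends",ray(c,[(289.5,146)],.04),ray(c,[(178.5,206.8)],.04))
E
```

```text
back outer [[0.7237, 0.1336], [0.7303, 0.0544], [0.7355, -0.0249], [0.7404, -0.078]] slope -0.07740708094081633 x at y=0.1,0,-.1 [0.7264 0.7341 0.7419]
back inner top [[0.7065, 0.1335], [0.7125, 0.0545], [0.7188, -0.0247], [0.7221, -0.0775]] slope -0.0745946922418926 x at y=0.1,0,-.1 [0.7091 0.7166 0.724 ]
back inner bot [[0.7065, 0.1413], [0.7133, 0.0592], [0.72, -0.023], [0.7237, -0.0779]] slope -0.07939894207646053 x at y=0.1,0,-.1 [0.7099 0.7179 0.7258]
stop outer [[0.6663, 0.2106], [0.6261, 0.2078], [0.5917, 0.2044]] slope 0.08275150401803402 y at x=.55,.65 [0.2011 0.2094]
stop inner top [[0.6659, 0.1936], [0.6258, 0.1901], [0.5913, 0.1871]] slope 0.08769515656835998 y at x=.55,.65 [0.1834 0.1922]
stop inner bot [[0.6762, 0.1955], [0.6344, 0.1922], [0.5986, 0.189]] slope 0.08303866644257502 y at x=.55,.65 [0.185  0.1934]
ends [[ 0.72484761 -0.10271554]] [[0.56828207 0.1880144 ]]
```

```bash
cat > g.py <<'E'
import sys; from m import *
from plant import robot
from scipy.spatial.transform import Rotation as Ro
C=np.array([.7015,.197]); Y=.079; E=np.array([[np.cos(Y),np.sin(Y)],[-np.sin(Y),np.cos(Y)]])
def led(p): return E@(np.asarray(p)[:2]-C)
def wor(l): return C+E.T@np.asarray(l)
def go(x,y,z,yaw=0):
    s=robot.read_state(); R=Ro.from_rotvec(s["orientation"]).as_matrix()
    T=Ro.from_euler('z',Y+yaw).as_matrix()@np.diag([1,-1,-1.])
    print("t",round(s["t"],2),"ledge tcp",(led(s["tool_pos"])*1e3).round(1),s["tool_pos"][2].round(4),"F",s["force"].round(1),"open",s["opening"].round(3))
    print("shift",(R.T@(np.r_[wor([x,y]),z]-s["tool_pos"])/.2).round(3),"turn",(Ro.from_matrix(R.T@T).as_rotvec()/(np.pi/2)).round(3))
if __name__=="__main__": go(*map(float,sys.argv[1:]))
E
python3 g.py -.24 -.295 .20; python3 -c "
from g import *
print('tub',led([.5716,-.1007]),'tin',led([.547,-.332]),'red',led([.443,-.076]),led([.438,-.173]),'or',led([.473,.167]),led([.488,.073]),'jam',led([.722,-.322]),'mill',led([.802,-.102]))"
```

```text
tub [-0.1529887  -0.28652008] tin [-0.19576568 -0.51515731] red [-0.27923834 -0.25174828] [-0.29187778 -0.34805116] or [-0.23015487 -0.0118737 ] [-0.22261993 -0.1067643 ] jam [-0.0205223  -0.51899912] mill [ 0.07659011 -0.3059987 ]Traceback (most recent call last):
  File "g.py", line 12, in <module>
    if __name__=="__main__": go(*map(float,sys.argv[1:]))
                             ~~^^^^^^^^^^^^^^^^^^^^^^^^^^
  File "g.py", line 10, in go
    print("t",round(s["t"],2),"ledge tcp",(led(s["tool_pos"])*1e3).round(1),s["tool_pos"][2].round(4),"F",s["force"].round(1),"open",s["opening"].round(3))
                                                                                                                                     ^^^^^^^^^^^^^^^^^^
AttributeError: 'float' object has no attribute 'round'
```

```bash
sed -i 's/s\["opening"\].round(3)/round(s["opening"],3)/' g.py; python3 g.py -.24 -.295 .20
```

```text
t 0.1 ledge tcp [-497.  -699.5] 0.2177 F [-0.3  1.  -0.2] open 0.093
shift [ 1.932 -1.418  0.091] turn [-0.001  0.     0.237]
```

Request:
jog_arm --rows '[[[0.97,-0.71,0.05],[0,0,0.237]],[[0.97,-0.71,0.05],[0,0,0.237]],[[0.97,-0.71,0.05],[0,0,0.237]],[[0.97,-0.71,0.05],[0,0,0.237]],[[0.97,-0.71,0.05],[0,0,0.237]]]' --hand -1

```text
t: 0.6
tool_pos: [0.3747, -0.3252, 0.2081]
orientation: [-3.138, -0.124, 0.0]
force: [1.0, -0.5, -0.3]
opening: 0.093
gripper_force: 0.0
```

```bash
python3 g.py -.24 -.295 .15
```

```text
t 0.6 ledge tcp [-367.  -494.8] 0.2081 F [ 1.  -0.5 -0.3] open 0.093
shift [ 0.635 -0.999  0.291] turn [-0.001  0.    -0.   ]
```

Request:
jog_arm --rows '[[[0.63,-0.98,0.29],[0,0,0]],[[0.63,-0.98,0.29],[0,0,0]],[[0.63,-0.98,0.29],[0,0,0]],[[0.63,-0.98,0.29],[0,0,0]],[[0.63,-0.98,0.29],[0,0,0]]]'

```text
t: 1.1
tool_pos: [0.4847, -0.1198, 0.1496]
orientation: [-3.138, -0.125, 0.001]
force: [-0.9, -0.7, 0.4]
opening: 0.093
gripper_force: 0.0
```

```bash
python3 g.py -.24 -.295 .02
```

```text
t 1.1 ledge tcp [-241.1 -298.7] 0.1496 F [-0.9 -0.7  0.4] open 0.093
shift [ 0.006 -0.018  0.648] turn [-0.  0.  0.]
```

Request:
jog_arm --rows '[[[0.0,0,0.2],[0,0,0]],[[0,0,0.4],[0,0,0]],[[0,0,0.55],[0,0,0]],[[0,0,0.64],[0,0,0]],[[0,0,0.64],[0,0,0]]]'

```text
t: 1.6
tool_pos: [0.4813, -0.1212, 0.0191]
orientation: [-3.137, -0.123, 0.01]
force: [-0.0, -0.2, -0.3]
opening: 0.0928
gripper_force: 0.0
```

Request:
jog_arm --rows '[[[0.06,0,0],[0,0,0]],[[0.12,0,0],[0,0,0]],[[0.18,0,0],[0,0,0]],[[0.24,0,0],[0,0,0]],[[0.3,0,0],[0,0,0]]]'

```text
t: 2.1
tool_pos: [0.5451, -0.1178, 0.024]
orientation: [3.139, 0.123, 0.001]
force: [-1.1, 0.6, 0.5]
opening: 0.0931
gripper_force: 0.6
```

```bash
python3 g.py -.165 -.295 .02; python3 - <<'E'
from g import *; from plant import imaging
c=imaging.read_camera("top"); cv2.imwrite("pics/top1.png",c["frame"][:,:,::-1])
E
```

```text
t 2.1 ledge tcp [-180.7 -301.5] 0.024 F [-1.1  0.6  0.5] open 0.093
shift [ 0.079 -0.033  0.02 ] turn [ 0. -0. -0.]
```

View pics/top1.png

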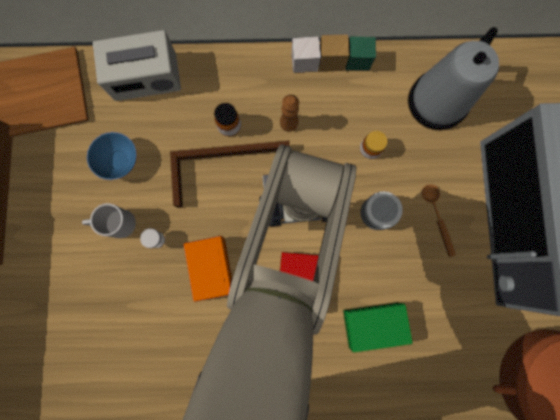

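The arm hides most of the tub, which shows at about (270,195) in front of the fingers. The red, orange and green tubs and the tin at (382,211) are where they were.

Request:
jog_arm --rows '[[[0.06,0,0],[0,0,0]],[[0.12,0,0],[0,0,0]],[[0.18,0,0],[0,0,0]],[[0.24,0,0],[0,0,0]],[[0.28,0,0],[0,0,0]]]'

```text
t: 2.65
tool_pos: [0.6008, -0.1136, 0.0238]
orientation: [3.139, 0.123, 0.001]
force: [-1.7, 0.0, 1.6]
opening: 0.0931
gripper_force: 1.1
```

```bash
python3 g.py -.165 -.295 .02; python3 - <<'E'
from g import *; from plant import imaging
c=imaging.read_camera("side"); cv2.imwrite("pics/side1.png",cv2.resize(c["frame"][80:300,140:400,::-1],(780,660))[:600])
E
```

```text
t 2.65 ledge tcp [-124.9 -301.7] 0.0238 F [-1.7  0.   1.6] open 0.093
shift [-0.201 -0.033  0.019] turn [ 0. -0. -0.]
```

View pics/side1.png

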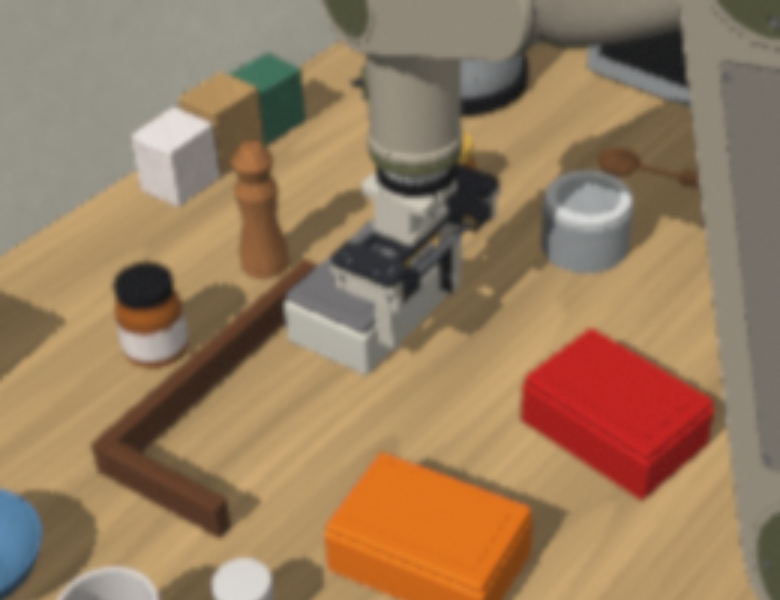

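The side view shows the tub turned parallel to the back board and just short of it, with the fingers on its front side. Nothing else has moved.

Request:
jog_arm --rows '[[[-0.06,0,0],[0,0,0]],[[-0.15,0,0],[0,0,0]],[[-0.15,0,-0.25],[0,0,0]],[[-0.15,0,-0.5],[0,0,0]],[[-0.15,0,-0.65],[0,0,0]]]'

```text
t: 3.2
tool_pos: [0.5714, -0.1163, 0.1577]
orientation: [3.138, 0.123, 0.008]
force: [0.4, -0.6, 1.2]
opening: 0.0932
gripper_force: 0.0
```

Request:
jog_arm --rows '[[[0.0,0.15,0],[0,0,-0.09]],[[0,0.3,0],[0,0,-0.18]],[[0,0.45,0],[0,0,-0.27]],[[0,0.6,0],[0,0,-0.36]],[[0,0.7,0],[0,0,-0.45]]]' --hand 0

```text
t: 3.7
tool_pos: [0.5809, -0.2574, 0.1533]
orientation: [2.899, 1.209, 0.001]
force: [-0.3, 0.7, -0.2]
opening: 0.0575
gripper_force: 0.0
```

```bash
python3 - <<'E'
from g import *; from plant import imaging
print(robot.read_state()["q"].round(2))
c=imaging.read_camera("top"); cv2.imwrite("pics/top2.png",c["frame"][:,:,::-1])
r,b=tub(c); print(r,[(led(p/1e3)*1e3).round(1) for p in b]); print(led(np.array(r[0])/1e3))
go(-.067,-.415,.15,np.pi/2)
E
```

```text
[-0.5   0.26  1.46 -0.    1.42  0.28]
((653.6699829101562, -104.52489471435547), (106.0920639038086, 145.6017608642578), 4.090871334075928) [array([-124. , -223.6]), array([-125.1, -369.2]), array([ -19., -370.]), array([ -17.9, -224.4])]
[-0.07147654 -0.29680983]
t 3.75 ledge tcp [-156.5 -445.9] 0.1533 F [-1.9 -0.9 -0.5] open 0.054
shift [0.439 0.179 0.017] turn [ 0.001  0.001 -0.541]
```

View pics/top2.png

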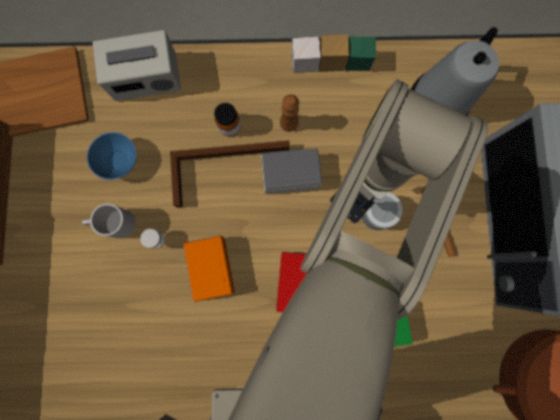

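The tub now lies at about (291,170), parallel to the board and roughly 18 mm short of it. Everything else is unchanged, and the tin is at (382,211).

Request:
jog_arm --rows '[[[0.1,0.04,0],[0,0,-0.09]],[[0.2,0.08,0],[0,0,-0.18]],[[0.3,0.12,0],[0,0,-0.27]],[[0.38,0.16,0],[0,0,-0.36]],[[0.42,0.18,0],[0,0,-0.45]]]'

```text
t: 4.25
tool_pos: [0.667, -0.2203, 0.1531]
orientation: [2.301, 2.138, 0.001]
force: [-0.3, -0.3, -0.5]
opening: 0.0466
gripper_force: 0.0
```

```bash
python3 -c "
from g import *
go(-.067,-.403,.15,np.pi/2)"
```

```text
t 4.25 ledge tcp [ -67.3 -413.2] 0.1531 F [-0.3 -0.3 -0.5] open 0.047
shift [ 0.051 -0.006  0.015] turn [ 0.    -0.    -0.097]
```

Request:
jog_arm --rows '[[[0.03,0,0.1],[0,0,-0.09]],[[0.03,0,0.3],[0,0,-0.097]],[[0.03,0,0.5],[0,0,-0.097]],[[0.03,0,0.64],[0,0,-0.097]],[[0.03,0,0.64],[0,0,-0.097]]]'

```text
t: 4.75
tool_pos: [0.6622, -0.2135, 0.0189]
orientation: [-2.133, -2.294, 0.005]
force: [-0.2, -0.2, -0.9]
opening: 0.0468
gripper_force: 0.0
```

```bash
python3 -c "
from g import *
go(-.067,-.18,.024,np.pi/2)"
```

```text
t 4.75 ledge tcp [ -71.6 -406.1] 0.0189 F [-0.2 -0.2 -0.9] open 0.047
shift [ 1.131  0.016 -0.021] turn [-0.005 -0.003 -0.004]
```

Request:
jog_arm --rows '[[[0.07,0.01,-0.02],[0,0,0]],[[0.13,0.01,-0.02],[0,0,0]],[[0.19,0.01,-0.02],[0,0,0]],[[0.25,0.01,-0.02],[0,0,0]],[[0.32,0.01,-0.02],[0,0,0]]]'

```text
t: 5.25
tool_pos: [0.6646, -0.1507, 0.0303]
orientation: [2.136, 2.3, 0.001]
force: [1.0, -2.8, 1.8]
opening: 0.0465
gripper_force: 1.1
```

```bash
python3 - <<'E'
from g import *; from plant import imaging
c=imaging.read_camera("top"); cv2.imwrite("pics/top3.png",c["frame"][:,:,::-1])
r,b=tub(c); print(r,[(led(p/1e3)*1e3).round(1) for p in b])
go(-.067,-.18,.024,np.pi/2)
E
```

```text
((646.9202880859375, -136.41854858398438), (124.66300201416016, 100.58003997802734), 75.13496398925781) [array([-148.9, -370.2]), array([ -54. , -403.6]), array([ -12.6, -286. ]), array([-107.5, -252.6])]
t 5.3 ledge tcp [ -64.5 -340.8] 0.0295 F [ 0.8  1.3 -0.9] open 0.046
shift [ 0.804 -0.016  0.028] turn [ 0.001 -0.    -0.002]
```

View pics/top3.png

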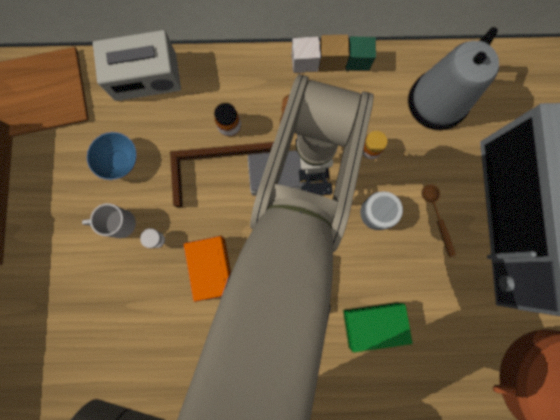

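The tub's left end is now near (250,170) and the tub is still parallel to the board, so the push along it is working. The arm hides the rest.

Request:
jog_arm --rows '[[[0.07,0,0],[0,0,0]],[[0.15,0,0],[0,0,0]],[[0.23,0,0],[0,0,0]],[[0.31,0,0],[0,0,0]],[[0.39,0,0],[0,0,0]]]'

```text
t: 5.8
tool_pos: [0.6577, -0.072, 0.0285]
orientation: [-2.138, -2.302, 0.0]
force: [0.4, -2.5, 0.5]
opening: 0.0466
gripper_force: 1.1
```

Request:
jog_arm --rows '[[[0.08,0,0],[0,0,0]],[[0.16,0,0],[0,0,0]],[[0.24,0,0],[0,0,0]],[[0.31,0,0],[0,0,0]],[[0.36,0,0],[0,0,0]]]'

```text
t: 6.3
tool_pos: [0.6524, -0.0002, 0.0285]
orientation: [-2.137, -2.302, 0.0]
force: [0.8, -1.9, -0.3]
opening: 0.0463
gripper_force: 0.8
```

Request:
jog_arm --rows '[[[-0.1,0,0],[0,0,0]],[[-0.15,0,-0.1],[0,0,0]],[[-0.15,0,-0.3],[0,0,0]],[[-0.15,0,-0.5],[0,0,0]],[[-0.15,0,-0.6],[0,0,0]]]'

```text
t: 6.8
tool_pos: [0.6566, -0.0314, 0.153]
orientation: [2.136, 2.299, 0.005]
force: [0.1, -0.4, 0.5]
opening: 0.0465
gripper_force: 0.0
```

```bash
python3 - <<'E'
from g import *; from plant import imaging
c=imaging.read_camera("top"); cv2.imwrite("pics/top4.png",c["frame"][:,:,::-1])
r,b=tub(c); print(r,[(led(p/1e3)*1e3).round(1) for p in b])
go(-.17,-.093,.15,0)
E
```

```text
((653.1813354492188, 21.755149841308594), (127.33550262451172, 191.33102416992188), 4.089085102081299) [array([-124.9,  -74.7]), array([-126.4, -266.1]), array([   0.9, -267. ]), array([  2.4, -75.7])]
t 6.85 ledge tcp [ -61.5 -224.4] 0.156 F [1.1 0.5 3.8] open 0.046
shift [ 0.654 -0.546  0.025] turn [ 0.005 -0.004  0.997]
```

View pics/top4.png

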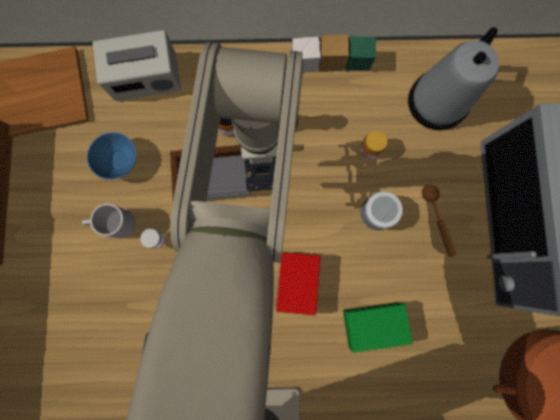

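The gripper now hangs at about (260,175) off the tub's free end, and the tub shows at (225,175) inside the ledge. The tin and the other things are unmoved. Next I turn back and push the tub flush to the board.

Request:
jog_arm --rows '[[[0.1,-0.1,0],[0,0,0.09]],[[0.25,-0.2,0],[0,0,0.18]],[[0.4,-0.3,0],[0,0,0.27]],[[0.5,-0.4,0],[0,0,0.36]],[[0.57,-0.5,0],[0,0,0.45]]]' --hand -1

```text
t: 7.35
tool_pos: [0.5451, 0.0765, 0.1476]
orientation: [-2.805, -1.412, 0.001]
force: [-0.1, -0.6, -0.4]
opening: 0.082
gripper_force: 0.0
```

Request:
jog_arm --rows '[[[0,0,0],[0,0,0.09]],[[0,0,0],[0,0,0.18]],[[0,0,0],[0,0,0.27]],[[0,0,0],[0,0,0.36]],[[0,0,0],[0,0,0.45]]]'

```text
t: 7.85
tool_pos: [0.5462, 0.0751, 0.1477]
orientation: [-3.121, -0.353, 0.002]
force: [0.6, -0.4, -1.2]
opening: 0.0933
gripper_force: 0.0
```

```bash
python3 -c "
from g import *
go(-.16,-.11,.024,0)"
```

```text
t 7.85 ledge tcp [-164.5 -109.3] 0.1477 F [ 0.6 -0.4 -1.2] open 0.093
shift [0.022 0.007 0.619] turn [-0.     0.001  0.093]
```

Request:
jog_arm --rows '[[[0.0,0,0],[0,0,0.093]],[[0,0,0.2],[0,0,0.093]],[[0,0,0.4],[0,0,0.093]],[[0,0,0.55],[0,0,0.093]],[[0,0,0.61],[0,0,0.093]]]'

```text
t: 8.35
tool_pos: [0.5432, 0.0749, 0.0222]
orientation: [-3.138, -0.133, 0.011]
force: [0.5, -0.0, -0.7]
opening: 0.0932
gripper_force: 0.0
```

Request:
jog_arm --rows '[[[0.04,0,0],[0,0,0]],[[0.09,0,0],[0,0,0]],[[0.14,0,0],[0,0,0]],[[0.18,0,0],[0,0,0]],[[0.22,0,0],[0,0,0]]]'

```text
t: 8.85
tool_pos: [0.5922, 0.0784, 0.0279]
orientation: [3.139, 0.133, 0.002]
force: [-2.8, -0.4, 1.3]
opening: 0.093
gripper_force: 1.1
```

```bash
python3 -c "
from g import *
go(-.108,-.11,.024,0)"
```

```text
t 8.85 ledge tcp [-118.3 -109.6] 0.0279 F [-2.8 -0.4  1.3] open 0.093
shift [0.052 0.002 0.02 ] turn [ 0.    -0.001  0.004]
```

Request:
jog_arm --rows '[[[0.015,0,0],[0,0,0.004]],[[0.03,0,0],[0,0,0.004]],[[0.04,0,0],[0,0,0.004]],[[0.05,0,0],[0,0,0.004]],[[0.055,0,0],[0,0,0.004]]]'

```text
t: 9.35
tool_pos: [0.6015, 0.0793, 0.0265]
orientation: [-3.139, -0.123, 0.0]
force: [-2.0, 0.8, 1.5]
opening: 0.0929
gripper_force: 1.0
```

Request:
jog_arm --rows '[[[0.005,0,0],[0,0,0]],[[0.01,0,0],[0,0,0]],[[0.01,0,0],[0,0,0]]]'

```text
t: 9.65
tool_pos: [0.6029, 0.0794, 0.0265]
orientation: [3.139, 0.123, -0.002]
force: [-5.3, -0.9, 3.1]
opening: 0.0932
gripper_force: 2.5
```

Request:
jog_arm --rows '[[[0.005,0,0],[0,0,0]],[[0.01,0,0],[0,0,0]],[[0.01,0,0],[0,0,0]]]'

```text
t: 9.95
tool_pos: [0.6029, 0.0795, 0.0265]
orientation: [3.139, 0.123, -0.009]
force: [-15.9, -1.1, 12.9]
opening: 0.0933
gripper_force: 8.0
```

Request:
jog_arm --rows '[[[0.005,0,0],[0,0,0]],[[0.01,0,0],[0,0,0]],[[0.01,0,0],[0,0,0]]]'

```text
t: 10.25
tool_pos: [0.6029, 0.0796, 0.0261]
orientation: [3.139, 0.122, -0.016]
force: [-24.7, -1.0, 17.9]
opening: 0.0935
gripper_force: 12.4
```

Request:
jog_arm --rows '[[[-0.06,0,0],[0,0,0]],[[-0.15,0,0],[0,0,0]],[[-0.15,0,-0.25],[0,0,0]],[[-0.15,0,-0.5],[0,0,0]],[[-0.15,0,-0.65],[0,0,0]]]'

```text
t: 10.75
tool_pos: [0.5794, 0.0775, 0.1613]
orientation: [-3.139, -0.123, -0.009]
force: [1.0, -0.2, 0.6]
opening: 0.0926
gripper_force: 0.0
```

Request:
jog_arm --rows '[[[0.08,0.12,0],[0,0,-0.09]],[[0.16,0.24,0],[0,0,-0.18]],[[0.24,0.36,0],[0,0,-0.27]],[[0.34,0.48,0],[0,0,-0.36]],[[0.42,0.58,0],[0,0,-0.45]]]' --hand 0

```text
t: 11.25
tool_pos: [0.6717, -0.033, 0.1568]
orientation: [2.899, 1.21, 0.002]
force: [0.4, 0.8, -0.2]
opening: 0.0575
gripper_force: 0.0
```

Request:
jog_arm --rows '[[[0,0,0],[0,0,-0.09]],[[0,0,0],[0,0,-0.18]],[[0,0,0],[0,0,-0.27]],[[0,0,0],[0,0,-0.36]],[[0,0,0],[0,0,-0.45]]]'

```text
t: 11.75
tool_pos: [0.6708, -0.0318, 0.1567]
orientation: [2.3, 2.139, 0.001]
force: [-0.3, -0.2, 0.3]
opening: 0.0467
gripper_force: 0.0
```

```bash
python3 -c "
from g import *
go(-.052,-.225,.028,np.pi/2)"
```

```text
t 11.75 ledge tcp [ -48.7 -225.6] 0.1567 F [-0.3 -0.2  0.3] open 0.047
shift [ 0.001 -0.017  0.643] turn [ 0.     0.    -0.097]
```

Request:
jog_arm --rows '[[[0.0,-0.02,0.05],[0,0,-0.09]],[[0,-0.02,0.25],[0,0,-0.097]],[[0,-0.02,0.45],[0,0,-0.097]],[[0,-0.02,0.62],[0,0,-0.097]],[[0,-0.02,0.62],[0,0,-0.097]]]'

```text
t: 12.25
tool_pos: [0.6618, -0.0308, 0.0261]
orientation: [-2.132, -2.296, 0.009]
force: [-0.5, -0.0, -0.1]
opening: 0.0464
gripper_force: 0.0
```

Request:
jog_arm --rows '[[[0.05,0,0],[0,0,0]],[[0.1,0,0],[0,0,0]],[[0.15,0,0],[0,0,0]],[[0.2,0,0],[0,0,0]],[[0.25,0,0],[0,0,0]]]'

```text
t: 12.75
tool_pos: [0.6639, 0.0193, 0.0344]
orientation: [2.136, 2.3, 0.002]
force: [0.1, -2.2, 1.5]
opening: 0.0465
gripper_force: 1.1
```

```bash
python3 -c "
from g import *
go(-.052,-.158,.028,np.pi/2)"
```

```text
t 12.75 ledge tcp [ -51.5 -174.2] 0.0344 F [ 0.1 -2.2  1.5] open 0.046
shift [ 0.081 -0.003  0.032] turn [ 0.002  0.001 -0.003]
```

Request:
jog_arm --rows '[[[0.02,0,0],[0,0,0]],[[0.035,0,0],[0,0,0]],[[0.05,0,0],[0,0,0]],[[0.06,0,0],[0,0,0]],[[0.07,0,0],[0,0,0]]]'

```text
t: 13.25
tool_pos: [0.6617, 0.0323, 0.0325]
orientation: [-2.138, -2.301, 0.0]
force: [-0.2, -2.8, 1.3]
opening: 0.0466
gripper_force: 1.2
```

Request:
jog_arm --rows '[[[0.01,0,0],[0,0,0]],[[0.015,0,0],[0,0,0]],[[0.02,0,0],[0,0,0]]]'

```text
t: 13.55
tool_pos: [0.6616, 0.0355, 0.0326]
orientation: [2.137, 2.301, -0.001]
force: [1.5, -8.2, -0.0]
opening: 0.0466
gripper_force: 4.4
```

Request:
jog_arm --rows '[[[0.005,0,0],[0,0,0]],[[0.01,0,0],[0,0,0]],[[0.01,0,0],[0,0,0]]]'

```text
t: 13.85
tool_pos: [0.6616, 0.0356, 0.0326]
orientation: [2.137, 2.299, -0.004]
force: [1.6, -13.1, 0.9]
opening: 0.0467
gripper_force: 6.6
```

Request:
jog_arm --rows '[[[0.005,0,0],[0,0,0]],[[0.01,0,0],[0,0,0]],[[0.01,0,0],[0,0,0]]]'

```text
t: 14.15
tool_pos: [0.6617, 0.0356, 0.0328]
orientation: [2.136, 2.297, -0.007]
force: [2.1, -20.4, 0.1]
opening: 0.0466
gripper_force: 10.2
```

```bash
python3 -c "
from g import *
go(-.052,-.158,.028,np.pi/2)"
```

```text
t 14.15 ledge tcp [ -52.5 -157.7] 0.0328 F [  2.1 -20.4   0.1] open 0.047
shift [-0.001  0.002  0.024] turn [ 0.     0.004 -0.004]
```

The tub has stalled against the stop, with the TCP at ledge y = −157.7 where −157.5 would be a perfect fit. Next is the tin.

Request:
jog_arm --rows '[[[-0.08,0,0],[0,0,0]],[[-0.16,0,-0.05],[0,0,0]],[[-0.2,0,-0.25],[0,0,0]],[[-0.25,-0.05,-0.5],[0,0,0]],[[-0.35,-0.1,-0.63],[0,0,0]]]'

```text
t: 14.65
tool_pos: [0.6477, -0.0306, 0.1636]
orientation: [2.134, 2.301, 0.006]
force: [0.5, -0.1, 0.3]
opening: 0.0466
gripper_force: 0.0
```

Request:
jog_arm --rows '[[[-0.95,-0.4,0],[0,0,0]],[[-0.95,-0.4,0],[0,0,0]],[[-0.95,-0.4,0],[0,0,0]],[[-0.95,-0.4,0],[0,0,0]],[[-0.95,-0.4,0],[0,0,0]]]'

```text
t: 15.15
tool_pos: [0.5785, -0.2317, 0.1595]
orientation: [2.143, 2.296, -0.001]
force: [-1.0, 0.7, 0.3]
opening: 0.0468
gripper_force: 0.0
```

Request:
jog_arm --rows '[[[-0.8,-0.2,0],[0,0,0]],[[-0.8,-0.2,0],[0,0,0]],[[-0.8,-0.2,0],[0,0,0]],[[-0.8,-0.2,0],[0,0,0]],[[-0.8,-0.2,0],[0,0,0]]]'

```text
t: 15.65
tool_pos: [0.5518, -0.3906, 0.1587]
orientation: [-2.141, -2.298, -0.001]
force: [0.4, -0.5, -0.1]
opening: 0.0468
gripper_force: 0.0
```

```bash
python3 - <<'E'
from g import *; from plant import imaging
c=imaging.read_camera("top"); cv2.imwrite("pics/top5.png",c["frame"][:,:,::-1])
r,b=tub(c); print(r,[(led(p/1e3)*1e3).round(1) for p in b]); t=tin(c); print(t,led(np.array(t[0][0])/1e3))
go(-.196,-.59,.026,np.pi/2)
E
```

```text
((650.78515625, 113.60066223144531), (106.07076263427734, 149.24891662597656), 4.198443412780762) [array([-109.7,   -4.2]), array([-110.6, -153.5]), array([  -4.5, -154.1]), array([-3.7, -4.8])]
(((546.1470336914062, -332.5283203125), 48.06301498413086), array([365, 192], dtype=int32), array([402, 228], dtype=int32)) [-0.19665768 -0.51561666]
t 15.7 ledge tcp [-194.8 -572.1] 0.1586 F [ 0.1  0.1 -0.4] open 0.047
shift [-0.09  -0.006  0.663] turn [ 0.    -0.001 -0.004]
```

View pics/top5.png

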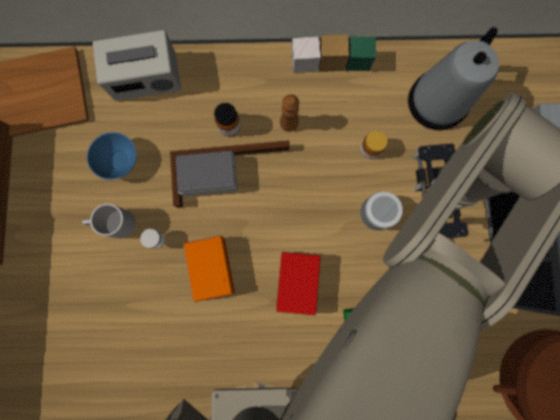

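The tub sits in the corner with its lid spanning (177–236, 152–194), flush with both the board and the stop. The tin is at (383,210), and the gripper is behind it at about (440,190).

Request:
jog_arm --rows '[[[-0.1,0,0],[0,0,0]],[[-0.11,0,0.2],[0,0,0]],[[-0.11,0,0.4],[0,0,0]],[[-0.11,0,0.6],[0,0,0]],[[-0.11,0,0.65],[0,0,0]]]'

```text
t: 16.2
tool_pos: [0.552, -0.4054, 0.0227]
orientation: [-2.129, -2.297, -0.001]
force: [-1.1, 0.1, -1.6]
opening: 0.0463
gripper_force: 0.0
```

Request:
jog_arm --rows '[[[0.06,0,0],[0,0,0]],[[0.12,0,0],[0,0,0]],[[0.18,0,0],[0,0,0]],[[0.24,0,0],[0,0,0]],[[0.3,0,0],[0,0,0]]]'

```text
t: 16.7
tool_pos: [0.5511, -0.351, 0.0313]
orientation: [2.135, 2.299, 0.0]
force: [-0.4, -3.4, 2.8]
opening: 0.0466
gripper_force: 2.0
```

```bash
python3 - <<'E'
from g import *; from plant import imaging
c=imaging.read_camera("top"); t=tin(c,roi=(130,260,310,430)); print(t,led(np.array(t[0][0])/1e3))
go(-.196,-.399,.026,np.pi/2)
E
```

```text
(((546.7905883789062, -299.42608642578125), 48.24678039550781), array([351, 193], dtype=int32), array([385, 228], dtype=int32)) [-0.19340377 -0.48266846]
t 16.75 ledge tcp [-193.3 -532.1] 0.0304 F [ 1.1 -0.  -0.9] open 0.046
shift [ 0.665 -0.016  0.021] turn [ 0.001  0.001 -0.003]
```

Request:
jog_arm --rows '[[[0.06,0,0],[0,0,0]],[[0.13,0,0],[0,0,0]],[[0.2,0,0],[0,0,0]],[[0.27,0,0],[0,0,0]],[[0.34,0,0],[0,0,0]]]'

```text
t: 17.25
tool_pos: [0.5445, -0.2818, 0.0286]
orientation: [-2.138, -2.302, 0.0]
force: [-0.0, -3.6, 2.1]
opening: 0.0466
gripper_force: 2.0
```

Request:
jog_arm --rows '[[[0.07,0,0],[0,0,0]],[[0.14,0,0],[0,0,0]],[[0.2,0,0],[0,0,0]],[[0.26,0,0],[0,0,0]],[[0.31,0,0],[0,0,0]]]'

```text
t: 17.75
tool_pos: [0.54, -0.2201, 0.0285]
orientation: [-2.138, -2.302, 0.0]
force: [1.3, -2.6, 2.0]
opening: 0.0462
gripper_force: 1.8
```

Request:
jog_arm --rows '[[[-0.08,0,0],[0,0,0]],[[-0.16,0,0],[0,0,0]],[[-0.2,0,0],[0,0,0.09]],[[-0.2,0,0],[0,0,0.18]],[[-0.2,0,0],[0,0,0.27]]]'

```text
t: 18.25
tool_pos: [0.5426, -0.263, 0.0281]
orientation: [-2.581, -1.79, 0.001]
force: [-0.1, -0.7, 0.6]
opening: 0.0467
gripper_force: 0.0
```

```bash
python3 - <<'E'
from g import *; from plant import imaging
c=imaging.read_camera("top"); t=tin(c,roi=(130,240,260,345)); print(t,led(np.array(t[0][0])/1e3)); cv2.imwrite("pics/top6.png",c["frame"][:,:,::-1])
T=np.array([-.0475,-.1975]); p=led(np.array(t[0][0])/1e3); d=T-p; a=np.arctan2(d[1],d[0]); u=d/np.hypot(*d); print(np.degrees(a),np.hypot(*d)); q=p-.068*u
go(q[0],q[1],.028,a)
E
```

```text
(((531.675048828125, -169.1902618408203), 48.735923767089844), array([300, 198], dtype=int32), array([337, 234], dtype=int32)) [-0.19819424 -0.35164594]
45.64873173388184 0.21556837323751746
t 18.3 ledge tcp [-194.6 -445.8] 0.0281 F [0.3 0.1 0.1] open 0.046
shift [ 0.095 -0.329  0.001] turn [-0.    -0.     0.209]
```

View pics/top6.png

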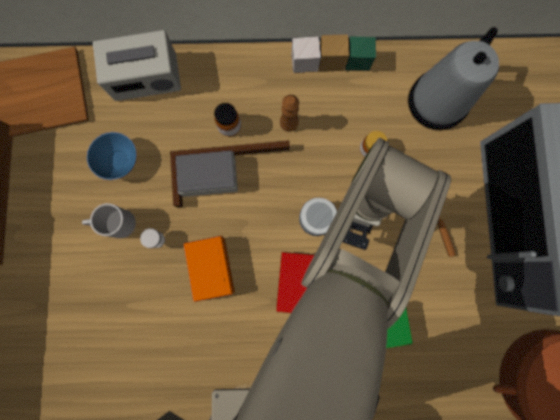

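The tub is home at (206,173) and the tin is at (319,216). The red tub's corner at (318,254) is close by but clear of it, and the arm is to the right of the tin.

Request:
jog_arm --rows '[[[0.0,-0.1,0],[0,0,0.09]],[[0.02,-0.22,0],[0,0,0.18]],[[0.07,-0.315,0],[0,0,0.209]],[[0.13,-0.315,0],[0,0,0.209]],[[0.13,-0.315,0],[0,0,0.209]]]'

```text
t: 18.8
tool_pos: [0.4935, -0.2148, 0.0287]
orientation: [-2.832, -1.36, -0.001]
force: [-0.2, -0.6, 0.3]
opening: 0.0464
gripper_force: 0.0
```

```bash
python3 - <<'E'
from g import *
a=np.radians(45.65);q=np.array([-.0475,-.1975])-.0488*np.array([np.cos(a),np.sin(a)])
go(q[0],q[1],.028,a)
E
```

```text
t 18.8 ledge tcp [-239.9 -394.1] 0.0287 F [-0.2 -0.6  0.3] open 0.046
shift [1.131 0.023 0.004] turn [ 0.    -0.     0.013]
```

Request:
jog_arm --rows '[[[0.06,0,0],[0,0,0.01]],[[0.12,0.005,0],[0,0,0.012]],[[0.18,0.01,0],[0,0,0.012]],[[0.24,0.015,0],[0,0,0.012]],[[0.3,0.02,0],[0,0,0.012]]]'

```text
t: 19.3
tool_pos: [0.5346, -0.1704, 0.0288]
orientation: [2.846, 1.33, -0.0]
force: [-1.3, -2.5, 3.1]
opening: 0.0467
gripper_force: 1.7
```

Request:
jog_arm --rows '[[[0.07,0,0],[0,0,0]],[[0.14,0,0],[0,0,0]],[[0.21,0,0],[0,0,0]],[[0.28,0,0],[0,0,0]],[[0.34,0,0],[0,0,0]]]'

```text
t: 19.8
tool_pos: [0.578, -0.1176, 0.0286]
orientation: [-2.846, -1.329, -0.0]
force: [-2.4, -2.9, 3.1]
opening: 0.0468
gripper_force: 1.9
```

Request:
jog_arm --rows '[[[0.07,0,0],[0,0,0]],[[0.14,0,0],[0,0,0]],[[0.2,0,0],[0,0,0]],[[0.26,0,0],[0,0,0]],[[0.31,0,0],[0,0,0]]]'

```text
t: 20.3
tool_pos: [0.6177, -0.0703, 0.0286]
orientation: [-2.847, -1.329, -0.0]
force: [-3.0, -1.8, 3.0]
opening: 0.0464
gripper_force: 2.0
```

```bash
python3 - <<'E'
from g import *
a=np.radians(45.65);q=np.array([-.0475,-.1975])-.0488*np.array([np.cos(a),np.sin(a)])
go(q[0],q[1],.028,a)
E
```

```text
t 20.3 ledge tcp [-104.6 -259.9] 0.0286 F [-3.  -1.8  3. ] open 0.046
shift [ 0.178 -0.014  0.003] turn [-0.    -0.    -0.001]
```

Request:
jog_arm --rows '[[[0.03,-0.003,0],[0,0,0]],[[0.06,-0.006,0],[0,0,0]],[[0.09,-0.009,0],[0,0,0]],[[0.11,-0.012,0],[0,0,0]],[[0.13,-0.014,0],[0,0,0]]]'

```text
t: 20.8
tool_pos: [0.6317, -0.0493, 0.0286]
orientation: [-2.847, -1.328, 0.0]
force: [-1.7, -1.6, 2.0]
opening: 0.0467
gripper_force: 1.7
```

Request:
jog_arm --rows '[[[0.01,0,0],[0,0,0]],[[0.02,0,0],[0,0,0]],[[0.03,0,0],[0,0,0]],[[0.035,0,0],[0,0,0]],[[0.04,0,0],[0,0,0]]]'

```text
t: 21.3
tool_pos: [0.6368, -0.0433, 0.0286]
orientation: [-2.847, -1.328, 0.0]
force: [-2.4, -2.4, 1.8]
opening: 0.0463
gripper_force: 1.7
```

```bash
python3 - <<'E'
from g import *
a=np.radians(45.65);q=np.array([-.0475,-.1975])-.0488*np.array([np.cos(a),np.sin(a)])
go(q[0],q[1],.028,a)
E
```

```text
t 21.3 ledge tcp [ -83.5 -234.5] 0.0286 F [-2.4 -2.4  1.8] open 0.046
shift [ 0.014 -0.001  0.003] turn [-0.     0.    -0.002]
```

Request:
jog_arm --rows '[[[0.005,0,0],[0,0,0]],[[0.01,0,0],[0,0,0]],[[0.015,0,0],[0,0,0]],[[0.015,0,0],[0,0,0]]]'

```text
t: 21.7
tool_pos: [0.6388, -0.0409, 0.0286]
orientation: [-2.847, -1.329, -0.0]
force: [0.0, -1.7, 1.2]
opening: 0.0464
gripper_force: 1.2
```

Request:
jog_arm --rows '[[[0.005,0,0],[0,0,0]],[[0.01,0,0],[0,0,0]],[[0.01,0,0],[0,0,0]]]'

```text
t: 22.0
tool_pos: [0.6394, -0.0401, 0.0286]
orientation: [2.847, 1.328, -0.003]
force: [-5.0, -4.2, 3.4]
opening: 0.0467
gripper_force: 3.4
```

```bash
python3 - <<'E'
from g import *
a=np.radians(45.65);q=np.array([-.0475,-.1975])-.0488*np.array([np.cos(a),np.sin(a)])
go(q[0],q[1],.028,a)
E
```

```text
t 22.0 ledge tcp [ -80.6 -231.4] 0.0286 F [-5.  -4.2  3.4] open 0.047
shift [-0.007 -0.     0.003] turn [-0.     0.001 -0.002]
```

Request:
jog_arm --rows '[[[0.005,0,0],[0,0,0]],[[0.01,0,0],[0,0,0]],[[0.01,0,0],[0,0,0]]]'

```text
t: 22.3
tool_pos: [0.6396, -0.0399, 0.0285]
orientation: [2.846, 1.328, -0.007]
force: [-10.6, -10.7, 7.8]
opening: 0.0469
gripper_force: 7.3
```

Request:
jog_arm --rows '[[[0.005,0,0],[0,0,0]],[[0.01,0,0],[0,0,0]],[[0.01,0,0],[0,0,0]]]'

```text
t: 22.6
tool_pos: [0.6397, -0.0398, 0.0285]
orientation: [2.846, 1.327, -0.012]
force: [-16.7, -14.7, 12.2]
opening: 0.0467
gripper_force: 11.1
```

```bash
python3 - <<'E'
from g import *
a=np.radians(45.65);q=np.array([-.0475,-.1975])-.0488*np.array([np.cos(a),np.sin(a)])
go(q[0],q[1],.028,a)
E
```

```text
t 22.6 ledge tcp [ -80.3 -231.1] 0.0285 F [-16.7 -14.7  12.2] open 0.047
shift [-0.009 -0.     0.003] turn [-0.001  0.005 -0.002]
```

Request:
jog_arm --rows '[[[-0.06,0,0],[0,0,0]],[[-0.15,0,0],[0,0,0]],[[-0.2,0,-0.25],[0,0,0]],[[-0.25,0,-0.5],[0,0,0]],[[-0.3,0,-0.65],[0,0,0]]]'

```text
t: 23.1
tool_pos: [0.6053, -0.0825, 0.1625]
orientation: [2.845, 1.328, 0.007]
force: [0.3, -0.1, 0.5]
opening: 0.0463
gripper_force: 0.0
```

Request:
jog_arm --rows '[[[-0.6,0.95,-0.2],[0,0,0]],[[-0.6,0.95,-0.2],[0,0,0]],[[-0.6,0.95,-0.2],[0,0,0]],[[-0.6,0.95,-0.2],[0,0,0]],[[-0.6,0.95,-0.2],[0,0,0]]]'

```text
t: 23.6
tool_pos: [0.6732, -0.3001, 0.1992]
orientation: [2.847, 1.325, 0.002]
force: [-0.3, 0.0, -0.0]
opening: 0.0468
gripper_force: 0.0
```

Request:
jog_arm --rows '[[[-0.5,0.8,0],[0,0,0]],[[-0.5,0.8,0],[0,0,0]],[[-0.5,0.8,0],[0,0,0]],[[-0.5,0.8,0],[0,0,0]],[[-0.5,0.8,0],[0,0,0]]]'

```text
t: 24.1
tool_pos: [0.7302, -0.4789, 0.1948]
orientation: [-2.846, -1.324, 0.001]
force: [-0.6, 0.2, -0.0]
opening: 0.0462
gripper_force: 0.0
```

```bash
python3 - <<'E'
from g import *; from plant import imaging
c=imaging.read_camera("top"); t=tin(c,roi=(130,240,240,345)); print(t,led(np.array(t[0][0])/1e3))
r,b=tub(c,roi=(130,240,150,239)); print(r,[(led(p/1e3)*1e3).round(1) for p in b])
d=imaging.read_camera("side")
a=cv2.resize(c["frame"][90:240,140:340],(400,300),interpolation=cv2.INTER_CUBIC); 
a=np.hstack([a,cv2.resize(d["frame"][130:280,130:330],(400,300),interpolation=cv2.INTER_CUBIC)])
cv2.imwrite("pics/fin.png",np.vstack([a,np.hstack([cv2.resize(c["frame"],(400,300)),cv2.resize(d["frame"],(400,300))])])[:,:,::-1])
s=robot.read_state(); print(s["t"],s["tool_pos"])
E
```

```text
(((668.7855224609375, -4.092910289764404), 47.12275314331055), array([240, 147], dtype=int32), array([270, 182], dtype=int32)) [-0.04848227 -0.19788397]
((651.0764770507812, 108.04594421386719), (106.18933868408203, 160.71511840820312), 4.267191410064697) [array([-110. ,   -4.1]), array([-110.7, -164.8]), array([  -4.6, -165.3]), array([-3.8, -4.6])]
24.2 [ 0.73032696 -0.47764848  0.19496375]
```

View pics/fin.png

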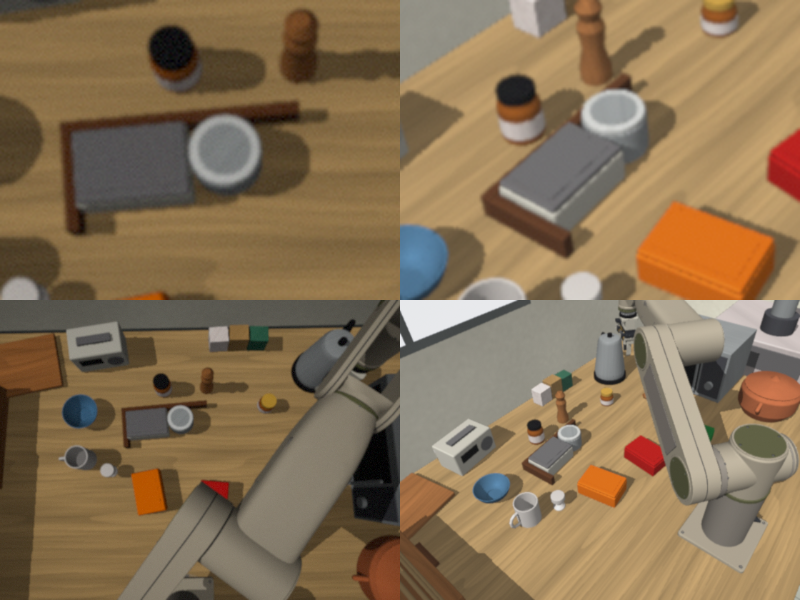

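The tin's lid touches both the tub's free end and the board, and its measured centre (−48.5, −197.9) compares with the ideal (−47.5, −197.5). The bystanders in view are unmoved. The gripper is near the kettle, so I'll move it clear before handing in.

Request:
jog_arm --rows '[[[-0.1,-0.12,0],[0,0,0]],[[-0.2,-0.24,0],[0,0,0]],[[-0.32,-0.38,0],[0,0,0]],[[-0.32,-0.38,0],[0,0,0]],[[-0.32,-0.38,0],[0,0,0]]]'

```text
t: 24.7
tool_pos: [0.6312, -0.4747, 0.1995]
orientation: [2.847, 1.329, 0.001]
force: [0.4, -0.6, 0.9]
opening: 0.0463
gripper_force: 0.0
```

```bash
python3 - <<'E'
from g import *; from plant import imaging
c=imaging.read_camera("top"); t=tin(c,roi=(130,240,240,345)); print(led(np.array(t[0][0])/1e3))
s=robot.read_state(); print(s["t"],s["tool_pos"],s["force"]); print(robot.close_job())
E
```

```text
[-0.0487876  -0.19809281]
24.75 [ 0.63257493 -0.47521599  0.20044955] [ 0.71961258 -0.45510344  0.78908916]
the job is handed in; nothing more can be done
None
```

The job is handed in at 24.75 s: the tub sits in the ledge corner, flush with the back board and touching the end stop, and the tin rests against the board and the tub's free end (about 1 mm from ideal by camera), with no sign in the pictures that anything else moved.

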